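# Close two leaning centrifuge bottles and open the third for sampling

## Robot

A 7-joint arm with a two-finger parallel gripper is mounted at the origin on the work surface. World frame = base frame: x ahead of the robot, y to its left, z up, the work surface at z = 0. Lengths are in m, angles in rad, forces in N, time in s.
With the tool pointing down it reaches from about 0.425 to 0.925 m from the base axis. Payload 6.8 kg.
Tool frame: the origin (TCP) lies at the very end of the fingers, on their centre line; the grasp point (between the pads) lies 19 mm behind it; z points along the fingers, y is the line along which they close (so a half turn about z gives the same grasp; the last joint's range is limited). The gripper opens to 85 mm and grips with 20 to 120 N. Pads are 22 mm wide; open, the fingers measure 114 mm over their backs; the gripper's body (76 mm by 85 mm) begins 54 mm behind the grasp point. The pads swing forward as they close: fully open they stand 13 mm farther back than shut.
Start: joints at [-1.35, 0.477, 0.022, 1.555, -0.011, 1.109, -0.083], TCP at [0.218, 0.639, 0.231] pointing down, gripper open.
Joint ranges: [-2.96, 2.96], [-0.34, 2.1], [-1.41, 1.46], [0.24, 2.44], [-1.37, 4.51], [0.17, 1.92], [-2.96, 2.96]. Speed limits (rad/s): [2.39, 2.39, 3.14, 3.14, 3.14, 3.14, 3.14].

## Interface

Orientations are given as a rotation vector (axis times angle).
In Python, from bench import r gives the robot as it stands.
- The arm moves only by the tool play_rows, never from a script. Its argument "targets" is text: rows parted by semicolons, each of 5 numbers parted by spaces: the closure, from -1 (fully open) to 1 (shut), then the shift along the tool's x, y, z in m, then the turn about the tool's z in rad. In form: gripper dx dy dz spin; .... A call has 1 to 8 rows; each row is the pose to reach, as a shift and turn from the pose commanded when the call began, along the tool's axes at that moment; what a row does not reach only later rows make up. A row lasts 1/12 s, in which the tool goes at most 41.7 mm and 7.16 degrees, less where a joint would pass 70% of its speed; a pose out of reach is approached as far as the arm can. A call with a gripper value outside its range is refused whole. The fingers move at their own pace and stop on an object; "squeeze" is the grip in N (left out, the last holds). Time passes only in rows, so rows that repeat a pose let the fingers close. It gives the time, the measured TCP pose, the force, the opening and the grip force at its end, in the units of the state.
- r.get_obs(): the state, without advancing time (a new reading comes with each control period).
- r.grab_frame(name): name is "side" or "top"; returns the picture (384x512x3 uint8, red, green, blue); there is no depth.
- r.camera_info(name): a dict with "fov_y" (degrees; the focal length in pixels is half the picture's height over the tangent of half this angle, whatever the lens; pixels are square), "cx", "cy" (the principal point, pixels), "position" and "rotation" of the camera in the world. Camera axes: x right, y down, z forward; pixel columns grow to the right and rows downward; lengths in m; the calibration is good to about 2 mm. A picture is of the moment at which its call begins. camera_info takes no time and is no camera call.
- r.hand_in(): hands the job in; it is judged then, once.
The state is a dict: "clock": time; "joints": joint angles; "qvel": joint speeds; "tau": joint torques, N m; "tcp_pos": TCP position; "orientation": TCP orientation; "contact_force": force on the tool from outside, world axes, zero at the start; "moment": the same for the moment, N m; "grip_width": finger opening in m; "gripper_force": force on a finger pad.
Only numpy, scipy, OpenCV 4.12 (cv2) and the standard library are available. Lean on these libraries where they do the work, as an engineer would, in place of code of your own. Each camera call takes 0.05 s, during which the arm holds its last target. There are 200 camera calls.

## Task

The three bottles in the slanted rack are back from the centrifuge. First press the two raised caps, the plain round one and the square one, fully home until they click, without ramming their bottles down to the bottom of the sprung seats; only then pull the cap with the grip bar up its neck to the top stop and leave it standing open. Leave the other things on the bench where they are.

Things in the scene. Friction and masses are not known exactly. Their poses are not given: they have to be found in the camera images.
- rack: grey block 200 x 500 mm, 50 mm high, fixed to the bench; origin at the centre of its underside, its long side along its y. On it, 110 mm apart in a row along its y, stand three grey sleeves, each holding one clear bottle that leans 30 degrees from vertical with its top towards the rack's -x (the robot's side). Which bottle is in which sleeve varies; the row is centred on the rack.
- round_top (a point): centre of the flat top face of the plain round white cap (54 mm across, skirt 50 mm long, no handle); z points up along the bottle's leaning axis, x points level with the lean (up-and-away side: the rack's x tilted up by 30 degrees), y along the row
- square_top (a point): centre of the flat top face of the square white cap (50 x 50 mm, 50 mm long, no handle) on the square bottle; axes as for round_top
- fin_grip (a point): centre of the upright grip bar on the top of the third cap: the bar is 24 mm thick (along the point's x), 46 mm wide (along y), 38 mm high (along z), and stands on a flat round cap 54 mm across that starts 19 mm below this point; z points up along the bottle's leaning axis, so its two wide faces lean 30 degrees too. Axes as for round_top
- round_cap (a joint): height of the round cap above home, m; starts raised by 30 to 36 mm. Slides along the bottle's axis, read relative to the bottle: 0 = home, 0.036 = top stop. Over-centre click: about 10 N pulls it away from home; past 12 mm the pull is light. Pressed down, it resists up to about 12 N some 15 mm above home, then snaps home and stays. Left between, it may spring to one end.
- square_cap (a joint): height of the square cap above home, m; starts raised by 30 to 36 mm. Slides along the bottle's axis, read relative to the bottle: 0 = home, 0.036 = top stop. Over-centre click: about 10 N pulls it away from home; past 12 mm the pull is light. Pressed down, it resists up to about 12 N some 15 mm above home, then snaps home and stays. Left between, it may spring to one end.
- fin_cap (a joint): height of the cap with the grip bar above home, m; starts home. Slides along the bottle's axis, read relative to the bottle: 0 = home, 0.036 = top stop. Over-centre click: about 10 N pulls it away from home; past 12 mm the pull is light. Pressed down, it resists up to about 12 N some 15 mm above home, then snaps home and stays. Left between, it may spring to one end.
- round_bottle (a joint): travel in m of the round-capped bottle in its sprung seat along its own axis: 0 = up at rest, grows as the bottle is pushed down. Soft spring 0.5 N/mm, lightly preloaded: a push on the cap of 12 N sinks the bottle about 20 mm, 16 N about 28 mm; beyond 44 mm (about 24 N) it counts as rammed; hard stop at 50 mm. It springs back up when released and cannot be pulled up beyond 0.
- square_bottle (a joint): travel in m of the square-capped bottle in its sprung seat along its own axis: 0 = up at rest, grows as the bottle is pushed down. Soft spring 0.5 N/mm, lightly preloaded: a push on the cap of 12 N sinks the bottle about 20 mm, 16 N about 28 mm; beyond 44 mm (about 24 N) it counts as rammed; hard stop at 50 mm. It springs back up when released and cannot be pulled up beyond 0.
- fin_bottle (a joint): travel in m of the bar-capped bottle in its sprung seat along its own axis: 0 = up at rest, grows as the bottle is pushed down. Soft spring 0.5 N/mm, lightly preloaded: a push on the cap of 12 N sinks the bottle about 20 mm, 16 N about 28 mm; beyond 44 mm (about 24 N) it counts as rammed; hard stop at 50 mm. It springs back up when released and cannot be pulled up beyond 0.
- jar: bystander: small clear screw jar, 48 mm across, 65 mm tall, standing on one end of the rack block; origin at the centre of its underside
- tape: bystander: flat paper tape roll, 64 mm across, 20 mm high, lying on the other end of the rack block; origin at the centre of its underside
- beaker: bystander: glass beaker, 68 mm across, 80 mm tall, in front of the rack; origin at the centre of its underside
- tipbox: bystander: blue box with clear lid, 82 x 112 mm, 54 mm high, in front of the rack; origin at the centre of its underside
- spatula: bystander: steel spatula 170 mm long lying in front of the rack; origin half-way along it
- spare: bystander: spare closed white bottle, 64 mm across, 130 mm tall, standing left of the rack; origin at the centre of its underside
- pestle: bystander: white ceramic pestle 40 mm across the foot, 88 mm tall, standing on its foot right of the rack; origin at the centre of its underside

How it is judged:
On the way, in this order (a step that is already met when the one before it is completed fails the run):
1. the round and the square cap are both fully home (within 3 mm) while the cap with the grip bar is still shut (value of joint each of round_cap, square_cap below 0.003 m and value of joint fin_cap below 0.004 m), for 0.2 s.
2. the cap with the grip bar is pulled up to its top stop (at least 31 of 36 mm) (value of joint each of round_cap, square_cap below 0.003 m and value of joint fin_cap above 0.031 m), for 0.2 s.
At the end, for the whole second after the job is handed in: the round and the square cap are within 3 mm of home, the cap with the grip bar stands open, at least 31 mm up of its 36 mm, the three bottles are back up in their seats (within 4 mm) and everything is at rest (all of step 2 and value of joint each of round_bottle, square_bottle, fin_bottle below 0.004 m and velocity of joint each of round_cap, square_cap, fin_cap below 0.01 m/s); the robot touches nothing.
It fails at once if a bottle is rammed more than 44 mm down into its sprung seat (value of joint any of round_bottle, square_bottle, fin_bottle above 0.044 m).
It fails at once if another thing on the bench is shifted by more than 30 mm or tipped over (distance of any of jar, tape, beaker, tipbox, spatula, spare, pestle from where it was at the start of the episode above 0.03 m or angle between any of jar, tape, beaker, tipbox, spare, pestle's own z axis and vertical above 0.5 rad).
It also fails if it takes over 53 s, if anything falls off the work surface, if the arm or the gripper's body presses on something with over 40 N, if the wrist force passes 120 N, or if a joint passes its speed limit or range.

## Working session

There is one attempt and no reset: what is moved stays moved. The work goes in short steps, Python scripts to look and compute and a tool call to move; the robot and the scene stay as the last step left them, time stands still between calls to the robot, and variables do not carry over. Pictures are saved under pics/ and viewed, at most 10 in all, crops included, and the job is handed in when it is done.

Besides the shell and the picture viewer there is one more tool, called as a command line: name --argument value ..., lists and objects as JSON in quotes. play_rows: Moves the arm, as the interface text tells. Its arguments: {"type":"object","properties":{"targets":{"type":"string"},"squeeze":{"type":"number"}},"required":["targets"]}

```bash
mkdir -p pics; ls; python3 - <<'E'
from bench import r
import cv2,numpy as np
for n in("side","top"):
    print(n,r.camera_info(n)); cv2.imwrite(f"pics/{n}0.png",cv2.cvtColor(r.grab_frame(n),cv2.COLOR_RGB2BGR))
print(r.get_obs())
E
```

```text
pics
side {'fov_y': 52.92041943937407, 'cx': 250.95036139365055, 'cy': 195.94547479043803, 'position': array([ 0.36594838, -0.55781554,  0.79937777]), 'rotation': array([-2.35177497,  0.44199922, -0.17322791])}
top {'fov_y': 54.62812745894534, 'cx': 253.6723753152014, 'cy': 196.78298398617267, 'position': array([0.52897788, 0.03340504, 1.01676998]), 'rotation': array([-2.21615176,  2.18154679, -0.06703054])}
{'clock': 0.1, 'joints': array([-1.35009198,  0.47771595,  0.02233217,  1.55631574, -0.01147073,
        1.10928756, -0.08311848]), 'qvel': array([-0.00105681, -0.00329005, -0.00170786, -0.00185166, -0.00036184,
        0.00011891, -0.00041657]), 'tau': array([ 4.76533853e-03, -5.97760642e+01,  1.61404006e+00, -2.81955904e+01,
        1.28719892e-02,  5.13788138e-03,  2.82127695e-05]), 'tcp_pos': array([0.21781076, 0.63835252, 0.23043929]), 'orientation': array([-5.14102817e-01, -3.09911389e+00,  2.50301167e-03]), 'contact_force': array([ 0.22196064, -0.15334746,  0.08694142]), 'moment': array([-0.00982478,  0.02436991, -0.04046908]), 'gripper_force': 0.0, 'grip_width': 0.08559187126937916}
```

View pics/side0.png

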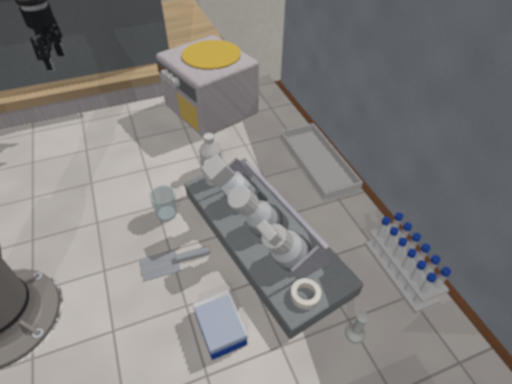

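View pics/top0.png

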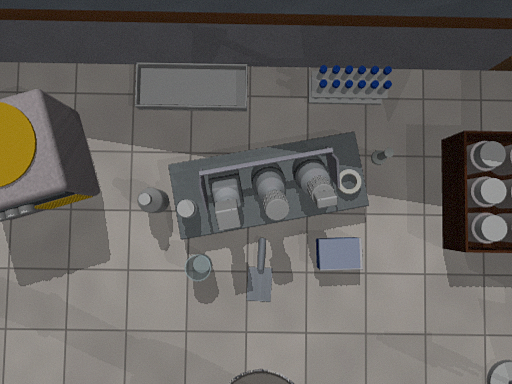

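The top view shows the rack tilted by about 8°. The square cap is on the left (~227,212), the round one in the middle (~275,210) and the fin on the right (~327,200). In the side view the order from the top is square (217,167), round (240,198), fin (272,235). I'll enlarge both views.

```bash
python3 - <<'E'
import cv2,numpy as np
t=cv2.imread("pics/top0.png")[150:240,190:360]; s=cv2.imread("pics/side0.png")[145:275,185:335]
cv2.imwrite("pics/tz.png",cv2.resize(t,None,fx=4.7,fy=4.7,interpolation=cv2.INTER_CUBIC))
cv2.imwrite("pics/sz.png",cv2.resize(s,None,fx=4.5,fy=4.5,interpolation=cv2.INTER_CUBIC))
E
```

```text
(no output)
```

View pics/tz.png

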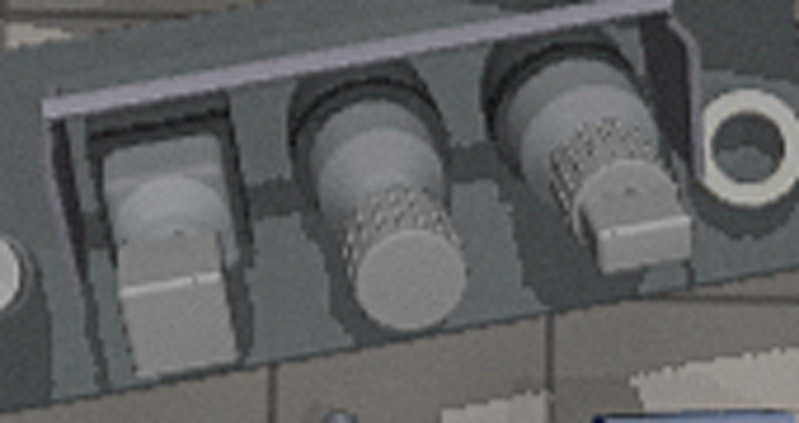

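View pics/sz.png

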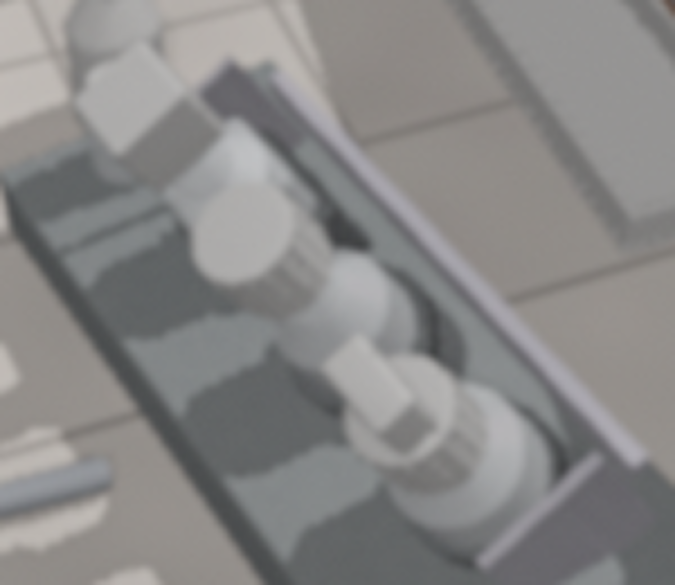

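Crop readings. Top view: square face centre (179,325), round centre (411,279), bar top centre (647,246). Side view: square (133,97), round (243,236), bar top (370,384). Next I triangulate these and take the yaw from the rack corners.

```bash
cat > h.py <<'E'
import numpy as np, cv2
from scipy.spatial.transform import Rotation as R
from bench import r
def ray(n,p):
    c=r.camera_info(n); f=192/np.tan(np.radians(c["fov_y"]/2))
    d=np.array([(p[0]-c["cx"])/f,(p[1]-c["cy"])/f,1.])
    d=R.from_rotvec(c["rotation"]).as_matrix()@d
    return np.array(c["position"]),d/np.linalg.norm(d)
def plane(n,p,z):
    o,d=ray(n,p); return o+d*(z-o[2])/d[2]
def tri(pt,ps):
    o1,d1=ray("top",pt);o2,d2=ray("side",ps)
    s=np.linalg.lstsq(np.c_[d1,-d2],o2-o1,rcond=None)[0]
    a,b=o1+s[0]*d1,o2+s[1]*d2
    return (a+b)/2,np.linalg.norm(a-b)
T=lambda x,y:(190+(x+.5)/4.7-.5,150+(y+.5)/4.7-.5)
S=lambda x,y:(185+(x+.5)/4.5-.5,145+(y+.5)/4.5-.5)
E
python3 - <<'E'
from h import *
P={}
for n,a,b in(("sq",(179,325),(133,97)),("rd",(411,279),(243,236)),("bar",(647,246),(370,384))):
    P[n],e=tri(T(*a),S(*b)); print(n,P[n].round(4),e.round(4))
C=[plane("top",p,.05) for p in((168,165),(355,132),(368,207),(181,238))]
C=np.array(C)[:,:2];print(C.round(3),np.linalg.norm(np.diff(C,axis=0),axis=1), C.mean(0))
for i,j in((0,1),(3,2)):
    d=C[i]-C[j];print("yaw",np.degrees(np.arctan2(-d[0],d[1])))
d=C[0]-C[3];print(np.degrees(np.arctan2(d[1],d[0])))
# side view end/edge
d=P["sq"]-P["rd"];print("sq-rd",d,np.linalg.norm(d),np.degrees(np.arctan2(-d[0],d[1])))
# fine-edge yaw with Canny/Hough on back plate bright edge
g=cv2.imread("pics/top0.png",0)
a=plane("top",T(50,108),.13);b=plane("top",T(665,5),.13);d=a-b;print("plate",np.degrees(np.arctan2(-d[0],d[1])))
# rack edges by dark mask
im=cv2.imread("pics/top0.png");hsv=cv2.cvtColor(im,cv2.COLOR_BGR2HSV)
m=((hsv[...,0]>75)&(hsv[...,0]<120)&(hsv[...,1]>20)).astype(np.uint8)
m[:125]=0;m[245:]=0;m[:,:160]=0;m[:,375:]=0
m=cv2.morphologyEx(m,cv2.MORPH_OPEN,np.ones((3,3)))
c=max(cv2.findContours(m,0,2)[0],key=cv2.contourArea);print(cv2.contourArea(c),cv2.boxPoints(cv2.minAreaRect(c)).round(1).tolist())
E
```

```text
sq [0.5233 0.0826 0.2047] 0.0009
rd [ 0.545  -0.0247  0.1999] 0.0019
bar [ 0.5629 -0.1338  0.2077] 0.0001
[[ 0.659  0.251]
 [ 0.755 -0.239]
 [ 0.558 -0.273]
 [ 0.47   0.212]] [0.49846523 0.20001624 0.49253587] [ 0.61060572 -0.01230911]
yaw 11.063418266503632
yaw 10.262587256272075
11.578760644502191
sq-rd [-0.0217447   0.10732185  0.00479422] 0.109607461491053 11.45376174447028
plate 10.522703148141009
256.0 [[316.0, 237.0], [358.0, 237.0], [358.0, 244.0], [316.0, 244.0]]
```

```bash
cat >> h.py <<'E'
psi=np.radians(10.8); Rk=R.from_euler("z",psi).as_matrix()
A=Rk@[-.5,0,3**.5/2]; X=Rk@[1,0,0]
SQ=np.array([.5233,.0826,.2047]);RD=np.array([.545,-.0247,.1999]);BAR=np.array([.5629,-.1338,.2077])
FIN=BAR-.019*A
def go(t):
    o=r.get_obs();M=R.from_rotvec(o["orientation"]).as_matrix()
    s=M.T@(np.array(t)-o["tcp_pos"]);y=M[:,1];want=np.pi/2+psi
    da=(want-np.arctan2(y[1],y[0])+np.pi/2)%np.pi-np.pi/2
    print("tcp",o["tcp_pos"].round(4),"to",np.round(t,4),"shift",s.round(4),"spin",round(-da,3),"axis in tool",(M.T@A).round(3),"F",o["contact_force"].round(1))
E
python3 - <<'E'
from h import *
print(A,X); go(SQ+.04*A-.011*X+[0,0,.02])
E
```

```text
[-0.49114363 -0.09369066  0.8660254 ] [0.98228725 0.18738131 0.        ]
tcp [0.2178 0.6384 0.2304] to [0.4928 0.0768 0.2593] shift [-0.4416 -0.4427 -0.0281] spin -0.517 axis in tool [ 0.434 -0.249 -0.866] F [ 0.2 -0.2  0.1]
```

play_rows --targets "1 -0.025 -0.025 -0.02 -0.1;1 -0.05 -0.05 -0.028 -0.2;1 -0.075 -0.075 -0.028 -0.3;1 -0.1 -0.1 -0.028 -0.4;1 -0.125 -0.125 -0.028 -0.517;1 -0.15 -0.15 -0.028 -0.517;1 -0.175 -0.175 -0.028 -0.517;1 -0.2 -0.2 -0.028 -0.517" --squeeze 40

```text
clock: 0.77
tcp_pos: [0.343, 0.383, 0.259]
orientation: [0.295, -3.127, 0.001]
contact_force: [1.2, 0.8, -0.5]
grip_width: -0.0001
gripper_force: 0.0
```

```bash
python3 -c "
from h import *
go(SQ+.04*A-.011*X+[0,0,.02])"
```

```text
tcp [0.343 0.383 0.259] to [0.4928 0.0768 0.2593] shift [-8.990e-02 -3.289e-01 -3.000e-04] spin -0.0 axis in tool [ 0.5   -0.    -0.866] F [ 1.2  0.8 -0.5]
```

play_rows --targets "1 -0.01 -0.04 0 0;1 -0.02 -0.08 0 0;1 -0.03 -0.12 0 0;1 -0.04 -0.16 0 0;1 -0.05 -0.2 0 0;1 -0.06 -0.24 0 0;1 -0.07 -0.28 0 0;1 -0.08 -0.31 0 0"

```text
clock: 1.43
tcp_pos: [0.4796, 0.0916, 0.2593]
orientation: [0.291, -3.128, 0.001]
contact_force: [0.6, 0.5, 0.3]
grip_width: -0.0
gripper_force: 0.0
```

```bash
python3 -c "
from h import *
go(SQ+.012*A-.011*X)
f=cv2.cvtColor(r.grab_frame('side'),cv2.COLOR_RGB2BGR)[90:270,160:340]
cv2.imwrite('pics/s1.png',cv2.resize(f,None,fx=3,fy=3,interpolation=cv2.INTER_CUBIC))"
```

```text
tcp [0.4796 0.0916 0.2593] to [0.5066 0.0794 0.2151] shift [-0.0243 -0.0169  0.0442] spin -0.003 axis in tool [ 0.5   -0.002 -0.866] F [0.6 0.5 0.3]
```

View pics/s1.png

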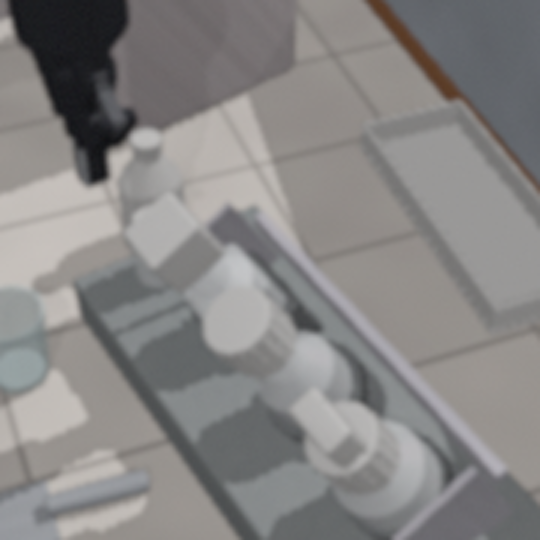

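The closed fingertips show at crop (93,178), above and in front of the square cap whose face centre is at (170,230), and everything is undisturbed. I'll approach to 12 mm off the face.

play_rows --targets "1 -0.006 -0.0085 0.011 0;1 -0.012 -0.017 0.022 0;1 -0.018 -0.017 0.033 0;1 -0.0245 -0.017 0.044 0;1 -0.0245 -0.017 0.044 0;1 -0.0245 -0.017 0.044 0"

```text
clock: 1.98
tcp_pos: [0.5059, 0.0841, 0.2144]
orientation: [0.297, -3.125, 0.001]
contact_force: [-0.0, 0.1, -0.2]
grip_width: -0.0002
gripper_force: 0.0
```

play_rows --targets "1 -0.001 0 0.00173 0;1 -0.002 0 0.00346 0;1 -0.003 0 0.0052 0;1 -0.004 0 0.00693 0;1 -0.005 0 0.00866 0;1 -0.006 0 0.0104 0;1 -0.007 0 0.0121 0;1 -0.007 0 0.0121 0"

```text
clock: 2.65
tcp_pos: [0.5134, 0.0847, 0.2032]
orientation: [0.295, -3.128, -0.0]
contact_force: [-1.1, -0.3, 4.3]
grip_width: -0.0
gripper_force: 1.8
```

```bash
python3 -c "
from h import *
go(SQ-.011*X)
f=cv2.cvtColor(r.grab_frame('side'),cv2.COLOR_RGB2BGR)[120:240,180:300]
g=cv2.cvtColor(r.grab_frame('top'),cv2.COLOR_RGB2BGR)[150:270,170:290]
cv2.imwrite('pics/s2.png',cv2.resize(np.hstack([f,g]),None,fx=3.3,fy=3.3,interpolation=cv2.INTER_CUBIC))"
```

```text
tcp [0.5134 0.0847 0.2032] to [0.5125 0.0805 0.2047] shift [ 0.0017 -0.0039 -0.0015] spin -0.0 axis in tool [ 0.5   -0.    -0.866] F [-1.1 -0.3  4.3]
```

View pics/s2.png

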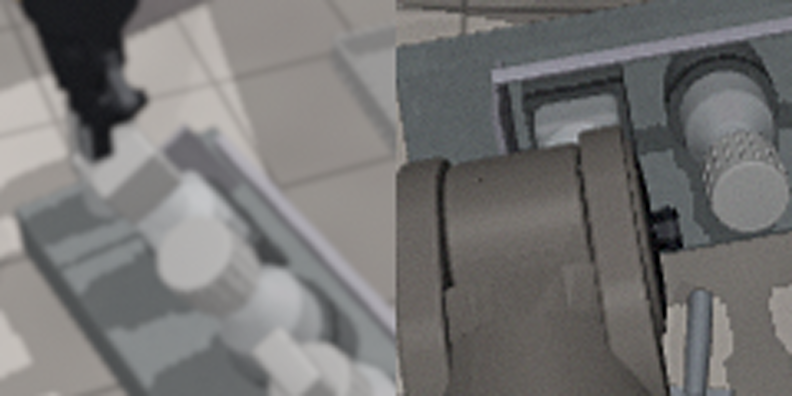

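Contact at about 4 N, right where it was predicted; the fingertips sit on the square face. Now pressing along the axis in steps.

play_rows --targets "1 -0.001 0 0.00173 0;1 -0.002 0 0.00346 0;1 -0.003 0 0.0052 0;1 -0.004 0 0.00693 0;1 -0.005 0 0.00866 0;1 -0.006 0 0.0104 0;1 -0.007 0 0.0121 0;1 -0.008 0 0.0139 0"

```text
clock: 3.42
tcp_pos: [0.5213, 0.0862, 0.1894]
orientation: [0.295, -3.127, -0.0]
contact_force: [-3.0, 0.1, 7.5]
grip_width: -0.0001
gripper_force: 4.0
```

play_rows --targets "1 -0.001 0 0.00173 0;1 -0.002 0 0.00346 0;1 -0.003 0 0.0052 0;1 -0.004 0 0.00693 0;1 -0.005 0 0.00866 0;1 -0.006 0 0.0104 0;1 -0.006 0 0.0104 0;1 -0.006 0 0.0104 0"

```text
clock: 4.08
tcp_pos: [0.527, 0.0873, 0.1791]
orientation: [0.295, -3.127, -0.0]
contact_force: [-4.2, -0.5, 9.8]
grip_width: -0.0001
gripper_force: 5.3
```

play_rows --targets "1 -0.001 0 0.00173 0;1 -0.002 0 0.00346 0;1 -0.003 0 0.0052 0;1 -0.004 0 0.00693 0;1 -0.004 0 0.00693 0;1 -0.004 0 0.00693 0"

```text
clock: 4.58
tcp_pos: [0.5308, 0.0881, 0.1723]
orientation: [0.295, -3.127, -0.001]
contact_force: [-5.4, -0.4, 11.7]
grip_width: -0.0
gripper_force: 6.0
```

play_rows --targets "1 -0.001 0 0.00173 0;1 -0.002 0 0.00346 0;1 -0.003 0 0.0052 0;1 -0.003 0 0.0052 0;1 -0.003 0 0.0052 0"

```text
clock: 5.0
tcp_pos: [0.534, 0.0887, 0.1668]
orientation: [0.295, -3.127, -0.0]
contact_force: [-2.9, 0.7, 6.6]
grip_width: -0.0
gripper_force: 3.6
```

The force dropped from 12.9 to 7 N: that is the snap. Retreat and go to the round cap.

play_rows --targets "1 0.005 0 -0.00866 0;1 0.01 0 -0.0173 0;1 0.015 0 -0.026 0;1 0.02 0 -0.0346 0;1 0.025 0 -0.0433 0;1 0.03 0 -0.052 0;1 0.035 0 -0.061 0;1 0.035 0 -0.061 0"

```text
clock: 5.67
tcp_pos: [0.4997, 0.082, 0.2299]
orientation: [-0.295, 3.125, 0.002]
contact_force: [0.8, 0.5, -0.1]
grip_width: -0.0
gripper_force: 0.0
```

```bash
python3 -c "
from h import *
go(RD+.015*A-.011*X)"
```

```text
tcp [0.4997 0.082  0.2299] to [ 0.5268 -0.0282  0.2129] shift [-0.0061 -0.1133  0.0169] spin -0.0 axis in tool [ 0.498  0.    -0.867] F [ 0.8  0.5 -0.1]
```

play_rows --targets "1 -0.002 -0.028 0 0;1 -0.004 -0.056 0 0;1 -0.006 -0.085 0 0;1 -0.006 -0.113 0 0;1 -0.006 -0.113 0.008 0;1 -0.006 -0.113 0.017 0;1 -0.006 -0.113 0.017 0;1 -0.006 -0.113 0.017 0"

```text
clock: 6.33
tcp_pos: [0.5259, -0.0265, 0.2098]
orientation: [0.298, -3.125, -0.001]
contact_force: [-0.1, 0.3, 0.5]
grip_width: -0.0
gripper_force: 0.0
```

```bash
python3 -c "
from h import *
go(RD+.003*A-.011*X)
f=cv2.cvtColor(r.grab_frame('side'),cv2.COLOR_RGB2BGR)[120:240,180:300]
cv2.imwrite('pics/s3.png',cv2.resize(f,None,fx=4,fy=4,interpolation=cv2.INTER_CUBIC))"
```

```text
tcp [ 0.5259 -0.0265  0.2098] to [ 0.5327 -0.027   0.2025] shift [-0.0066 -0.0019  0.0073] spin 0.002 axis in tool [ 0.502  0.001 -0.865] F [-0.1  0.3  0.5]
```

View pics/s3.png

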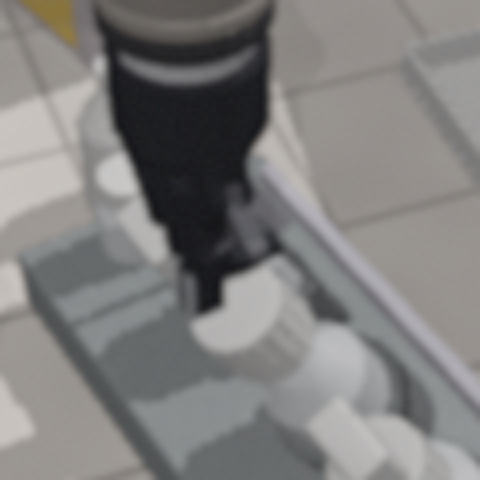

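The fingertips (205,305 in the crop) stand just over the round cap's face, and the square cap now sits low. Continue down onto the round cap.

play_rows --targets "1 -0.003 -0.001 0.003 0;1 -0.005 -0.002 0.005 0;1 -0.0066 -0.002 0.0073 0;1 -0.0076 -0.002 0.009 0;1 -0.0086 -0.002 0.0108 0;1 -0.0096 -0.002 0.0125 0;1 -0.0096 -0.002 0.0125 0"

```text
clock: 6.97
tcp_pos: [0.5366, -0.0279, 0.1982]
orientation: [-0.295, 3.128, 0.0]
contact_force: [-1.2, 1.7, 3.7]
grip_width: -0.0001
gripper_force: 1.8
```

play_rows --targets "1 -0.001 0 0.00173 0;1 -0.002 0 0.00346 0;1 -0.003 0 0.0052 0;1 -0.004 0 0.00693 0;1 -0.005 0 0.00866 0;1 -0.006 0 0.0104 0;1 -0.007 0 0.0121 0;1 -0.007 0 0.0121 0"

```text
clock: 7.63
tcp_pos: [0.5434, -0.0266, 0.1863]
orientation: [0.295, -3.127, -0.0]
contact_force: [-3.6, 0.7, 7.1]
grip_width: 0.0
gripper_force: 4.1
```

play_rows --targets "1 -0.001 0 0.00173 0;1 -0.002 0 0.00346 0;1 -0.003 0 0.0052 0;1 -0.004 0 0.00693 0;1 -0.005 0 0.00866 0;1 -0.006 0 0.0104 0;1 -0.007 0 0.0121 0;1 -0.007 0 0.0121 0"

```text
clock: 8.3
tcp_pos: [0.5501, -0.0253, 0.1744]
orientation: [0.295, -3.127, -0.001]
contact_force: [-5.1, 1.6, 9.9]
grip_width: 0.0002
gripper_force: 5.7
```

play_rows --targets "1 -0.001 0 0.00173 0;1 -0.002 0 0.00346 0;1 -0.003 0 0.0052 0;1 -0.004 0 0.00693 0;1 -0.004 0 0.00693 0"

```text
clock: 8.72
tcp_pos: [0.554, -0.0246, 0.1672]
orientation: [0.295, -3.127, -0.0]
contact_force: [-2.1, 1.4, 5.9]
grip_width: 0.0002
gripper_force: 2.9
```

play_rows --targets "1 -0.001 0 0.00173 0;1 -0.002 0 0.00346 0;1 -0.002 0 0.00346 0;1 -0.002 0 0.00346 0"

```text
clock: 9.05
tcp_pos: [0.5559, -0.0243, 0.1638]
orientation: [0.295, -3.127, -0.0]
contact_force: [-1.7, 1.9, 7.2]
grip_width: 0.0001
gripper_force: 3.9
```

Round cap snapped too. Retreat and move over the grip bar with open fingers.

play_rows --targets "1 0.005 0 -0.00866 0;1 0.01 0 -0.0173 0;1 0.015 0 -0.026 0;1 0.02 0 -0.0346 0;1 0.025 0 -0.0433 0;1 0.03 0 -0.06 0;-1 0.03 0 -0.085 0;-1 0.03 0 -0.11 0"

```text
clock: 9.72
tcp_pos: [0.5254, -0.0302, 0.2748]
orientation: [0.294, -3.127, -0.0]
contact_force: [0.8, 0.6, 0.1]
grip_width: 0.023
gripper_force: 0.0
```

```bash
python3 -c "
from h import *
print(FIN)
t=FIN-.002*X; t[2]=.265; go(t)"
```

```text
[ 0.57223173 -0.13201988  0.19124552]
tcp [ 0.5254 -0.0302  0.2748] to [ 0.5703 -0.1324  0.265 ] shift [-0.025  -0.1087  0.0097] spin -0.001 axis in tool [ 0.501 -0.    -0.865] F [0.8 0.6 0.1]
```

play_rows --targets "-1 -0.006 -0.027 0 0;-1 -0.012 -0.054 0 0;-1 -0.018 -0.081 0 0;-1 -0.025 -0.109 0.005 0;-1 -0.025 -0.109 0.01 0;-1 -0.025 -0.109 0.01 0;-1 -0.025 -0.109 0.01 0"

```text
clock: 10.3
tcp_pos: [0.571, -0.1317, 0.2636]
orientation: [0.295, -3.127, -0.001]
contact_force: [0.3, 1.2, -0.2]
grip_width: 0.0854
gripper_force: 0.0
```

```bash
python3 -c "
from h import *
t=FIN-.002*X; t[2]=.180; go(t)
f=cv2.cvtColor(r.grab_frame('side'),cv2.COLOR_RGB2BGR)[130:290,180:340]
cv2.imwrite('pics/s4.png',cv2.resize(f,None,fx=3.5,fy=3.5,interpolation=cv2.INTER_CUBIC))"
```

```text
tcp [ 0.571  -0.1317  0.2636] to [ 0.5703 -0.1324  0.18  ] shift [ 0.0008 -0.0006  0.0836] spin -0.0 axis in tool [ 0.501  0.001 -0.866] F [ 0.3  1.2 -0.2]
```

View pics/s4.png

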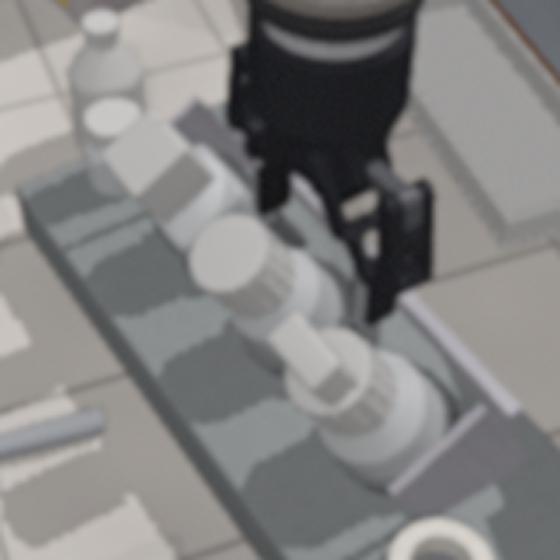

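The open fingers straddle the bar from above (bar top ~(303,345) in the crop), and both pressed caps are lower. I check how far each moved along its axis before pulling.

```bash
python3 -c "
from h import *
c=r.camera_info('side');f=192/np.tan(np.radians(c['fov_y']/2));M=R.from_rotvec(c['rotation']).as_matrix()
pr=lambda p:(lambda q:(q[:2]/q[2]*f+[c['cx'],c['cy']]).round(1))(M.T@(p-c['position']))
for n,P in(('sq',SQ),('rd',RD)):
  for k in(0,.024,.030,.036):print(n,k,pr(P-k*A))
print('crop reading now sq',180+152.5/3.5-.5,130+155.5/3.5-.5,'rd',180+231.5/3.5-.5,130+254.5/3.5-.5)
im=cv2.cvtColor(r.grab_frame('top'),cv2.COLOR_RGB2BGR)[150:240,190:360]
s=cv2.imread('pics/s4.png')
cv2.imwrite('pics/s5.png',cv2.resize(s[90:330,80:360],None,fx=2.4,fy=2.4))
"
```

```text
sq 0 [214.  166.2]
sq 0.024 [219.1 170.9]
sq 0.03 [220.4 172.1]
sq 0.036 [221.6 173.2]
rd 0 [239. 197.]
rd 0.024 [244.  201.4]
rd 0.03 [245.2 202.5]
rd 0.036 [246.4 203.5]
crop reading now sq 223.07142857142856 173.92857142857144 rd 245.64285714285714 202.21428571428572
```

View pics/s5.png

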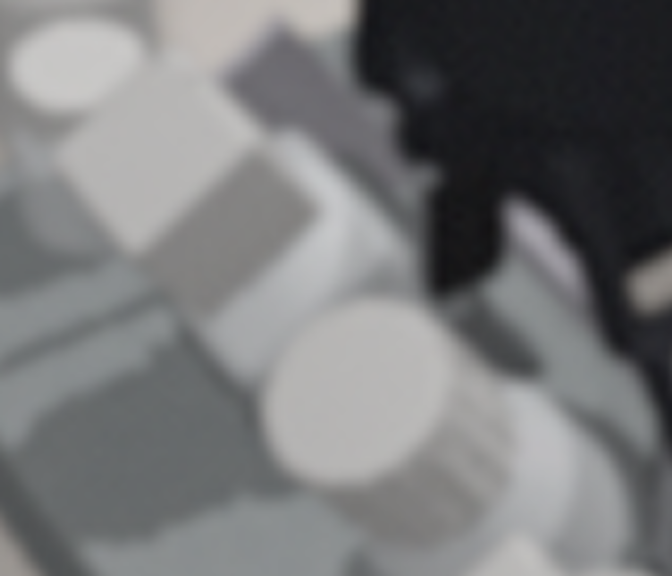

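Both caps are 31–36 mm down, so both are home (the jar lid seen at the upper left is unrelated). Descend on the bar.

play_rows --targets "-1 0.001 0 0.015 0;-1 0.001 0 0.03 0;-1 0.001 0 0.045 0;-1 0.001 0 0.058 0;-1 0.001 0 0.068 0;-1 0.001 0 0.076 0;-1 0.001 0 0.0835 0;-1 0.001 0 0.0835 0"

```text
clock: 11.07
tcp_pos: [0.5699, -0.1319, 0.179]
orientation: [0.296, -3.126, -0.001]
contact_force: [0.1, 0.2, -0.3]
grip_width: 0.0858
gripper_force: 0.0
```

play_rows --targets "0 0 0 0 0;1 0 0 0 0;1 0 0 0 0;1 0 0 0 0;1 0 0 0 0;1 0 0 0 0;1 0 0 0 0;1 0 0 0 0" --squeeze 60

```text
clock: 11.73
tcp_pos: [0.5713, -0.1313, 0.1807]
orientation: [-0.296, 3.126, 0.002]
contact_force: [-0.1, 5.0, 2.8]
grip_width: 0.0449
gripper_force: 65.8
```

Gripped at 45 mm, which matches the bar's width. Pull along the axis.

play_rows --targets "1 0.001 0 -0.00173 0;1 0.002 0 -0.00346 0;1 0.003 0 -0.0052 0;1 0.0045 0 -0.0078 0;1 0.006 0 -0.0104 0;1 0.0075 0 -0.013 0;1 0.009 0 -0.0156 0;1 0.0105 0 -0.0182 0"

```text
clock: 12.4
tcp_pos: [0.5609, -0.1334, 0.199]
orientation: [-0.296, 3.126, 0.002]
contact_force: [-0.1, 5.5, 3.4]
grip_width: 0.045
gripper_force: 65.8
```

play_rows --targets "1 0.0015 0 -0.0026 0;1 0.003 0 -0.0052 0;1 0.0045 0 -0.0078 0;1 0.006 0 -0.0104 0;1 0.007 0 -0.0121 0;1 0.0075 0 -0.013 0;1 0.0075 0 -0.013 0;1 0.0075 0 -0.013 0"

```text
clock: 13.07
tcp_pos: [0.5537, -0.1348, 0.2117]
orientation: [-0.296, 3.126, 0.001]
contact_force: [1.1, 5.2, 0.9]
grip_width: 0.0447
gripper_force: 65.4
```

play_rows --targets "1 0.0005 0 -0.0009 0;1 0.001 0 -0.0017 0;1 0.0015 0 -0.0026 0;1 0.0015 0 -0.0026 0;1 0.0015 0 -0.0026 0"

```text
clock: 13.48
tcp_pos: [0.5529, -0.1348, 0.2131]
orientation: [-0.297, 3.125, 0.0]
contact_force: [8.0, 4.7, -9.6]
grip_width: 0.0451
gripper_force: 64.4
```

The 12 N rise shows the top stop. Ease off slightly, open and leave straight up.

play_rows --targets "1 -0.0005 0 0.0009 0;1 -0.0005 0 0.0009 0;-1 -0.0005 0 0.0009 0;-1 -0.0005 0 0.0009 0;-1 -0.0005 0 0.0009 0;-1 -0.0005 0 0.0009 0;-1 -0.0005 0 0.0009 0;-1 -0.0005 0 0.0009 0"

```text
clock: 14.15
tcp_pos: [0.5519, -0.1364, 0.2131]
orientation: [-0.295, 3.128, -0.0]
contact_force: [0.0, 0.8, 0.3]
grip_width: 0.0851
gripper_force: 0.0
```

play_rows --targets "-1 0 0 -0.008 0;-1 0 0 -0.02 0;-1 0 0 -0.035 0;-1 0 0 -0.05 0;-1 0 0 -0.065 0;-1 0.02 0 -0.075 0;-1 0.05 0 -0.08 0;-1 0.06 0 -0.08 0"

```text
clock: 14.82
tcp_pos: [0.4909, -0.1491, 0.2955]
orientation: [-0.291, 3.126, -0.001]
contact_force: [-0.1, -1.2, 0.9]
grip_width: 0.0856
gripper_force: 0.0
```

play_rows --targets "-1 0.03 0 0 0;-1 0.05 0 0 0;-1 0.06 0 0 0;-1 0.06 0 0 0;-1 0.06 0 0 0"

```text
clock: 15.23
tcp_pos: [0.4349, -0.1584, 0.2939]
orientation: [-0.295, 3.126, 0.0]
contact_force: [0.5, 0.2, -0.0]
grip_width: 0.0852
gripper_force: 0.0
```

```bash
python3 -c "
from h import *
print(r.get_obs()['contact_force'],r.get_obs()['tcp_pos'])
f=cv2.cvtColor(r.grab_frame('side'),cv2.COLOR_RGB2BGR)[130:360,140:390]
cv2.imwrite('pics/s6.png',cv2.resize(f,None,fx=2.6,fy=2.6,interpolation=cv2.INTER_CUBIC))"
```

```text
[ 0.45305263  0.16158784 -0.03071561] [ 0.43492657 -0.15835216  0.29386994]
```

View pics/s6.png

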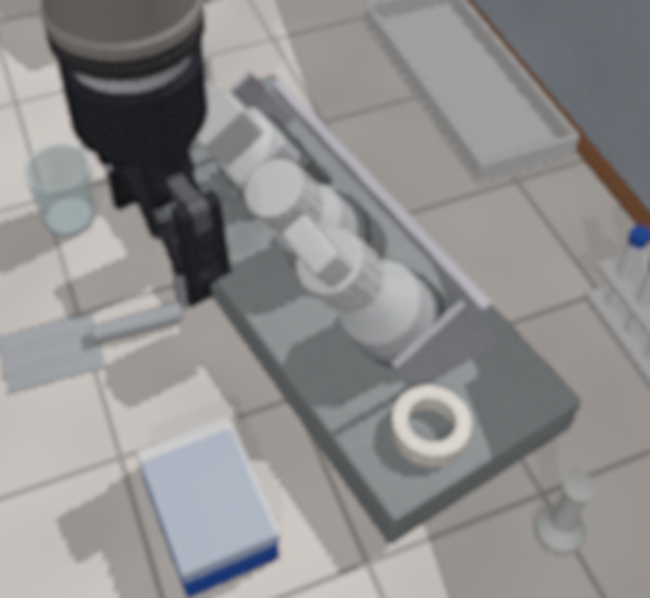

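The bar cap stands open: its bar top moved from about (267,230) to (259,222), which matches about 36 mm. The round and square caps are low, the bystanders are untouched, and the gripper is clear.

```bash
python3 -c "
from bench import r
print(r.hand_in())"
```

```text
the job is handed in; nothing more can be done
None
```

The job is handed in, with no verdict returned: the round and square caps snapped home first, then the grip-bar cap was pulled to its top stop and left open, with nothing else visibly moved in the last picture.

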